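Nest the mixing tubs back on their stand

ROBOT

A 6-joint arm with a two-finger parallel gripper is mounted at the origin on the work surface. World frame = base frame: x ahead of the robot, y to its left, z up, the work surface at z = 0. Lengths are in m, angles in degrees, forces in N, time in s.
With the tool pointing down it reaches from about 0.4 to 0.825 m from the base axis. Payload 7 kg.
Tool frame: the origin (TCP) lies at the centre of the arm's flange, where the gripper is bolted on; the fingertips stand 178 mm ahead of it and the grasp point (between the pads) lies 159 mm ahead of it; z points along the fingers, y is the line along which they close (so a half turn about z gives the same grasp; the last joint's range is limited). The gripper opens to 88 mm and grips with 3 to 60 N. Pads are 19 mm wide; open, the fingers measure 130 mm over their backs; the gripper's body (78 mm by 193 mm) begins 47 mm behind the grasp point.
Start: joints at [16.507, 20.546, 0.682, 0, -70.136, -16.507], TCP at [0.675, -0, 0.405] pointing down, gripper open.
Joint ranges: [-176.03, 176.03], [-82.01, 121.73], [-58.28, 71.71], [-173.87, 95.51], [-174.79, -0.11], [-173.66, 173.66]. Speed limits (degrees/s): [136.94, 136.94, 172.46, 180, 180, 180].

INTERFACE

Orientations are given as [roll, pitch, yaw] about the fixed x, y, z axes, in that order (R = Rz(yaw) Ry(pitch) Rx(roll)).
In Python, from plant import telemetry, snapshot, workorder, nets gives the robot as it stands.
- The arm moves only by the shell command python3 -m creep 'ROWS'. ROWS is JSON, a list that holds one entry, the list of rows, each a list of 5 numbers: the shift along the tool's x, y, z normalised to -1 to 1, where 1 is 0.2 m, then the turn about the tool's z normalised to -1 to 1, where 1 is pi/2 rad, then the opening, from 0 (shut) to 1 (fully open). In form: [[[x, y, z, spin, hand], ...]]. A call has 1 to 8 rows; each row shifts and turns the commanded pose from where the row before left it, along the tool's axes as they then stand; what a row does not reach is not made up. A row lasts 1/12 s, in which the tool goes at most 41.7 mm and 7.16 degrees, less where a joint would pass 70% of its speed; a pose out of reach is approached as far as the arm can. A call with a number of a shift or a turn outside -1 to 1 is refused whole. A call with a gripper value outside its range is refused whole. The fingers move at their own pace and stop on an object; the grip force is fixed at half the most. Time passes only in rows, so rows that do not move let the fingers close. It gives the time, the measured TCP pose, the force, the opening and the grip force at its end, in the units of the state.
- telemetry.get_obs(): the state, without advancing time (a new reading comes with each control period).
- snapshot(name): name is "scene" or "side" or "wrist"; returns a dict with "frame" (400x640x3 uint8, red, green, blue), "fx", "fy", "cx", "cy" (pixels), "rvec" (rotation vector, rad) and "tvec" (3), from world to camera coordinates, as OpenCV has them; the wrist camera has in their place "mount" (4x4, takes a point from camera to tool coordinates, whose origin is the TCP and whose axes are the flange's). Camera axes: x right, y down, z forward; pixel columns grow to the right and rows downward; lengths in m; the calibration is good to about 2 mm. A picture is of the moment at which its call begins: read the wrist's pose just before it. There is no depth.
- workorder.close_job(): hands the job in; it is judged then, once.
Trained networks look in a picture, given as the dict that the camera call returned (one of the last four; its "shot" number tells which), for a name from the list of things; names that differ only in an ending like _2 or _b are one class to them, and where a whole thing is asked for, a point or a joint stands for the part that bears it (a point fixed in the world has none). Each returns a list of dicts, best first, with "confidence" (0 to 1); they miss things now and then, are a little off and sometimes report something else, mostly with a low value. They report only what shows in the picture. A call takes as long as a camera call. They do not tell look-alikes from the thing itself.
- nets.find_in(picture, query): "uv" ([column, row] in pixels, amid what is visible of it).
- nets.masks_of(picture, query): "region" (400x640 bool, what is visible of it) and "uv" ([column, row] in pixels, amid what is visible of it).
- nets.landmark_of(picture, query): "uv" ([column, row] in pixels: a listed point, or the origin of a listed thing).
The state is a dict: "clock": time; "joint_pos": joint angles; "qvel": joint speeds; "tau": joint torques, N m; "tool_pos": TCP position; "orientation": TCP orientation; "force": force on the tool from outside, world axes, zero at the start; "moment": the same for the moment, N m; "opening": finger opening in m; "gripper_force": force on a finger pad.
Only numpy, scipy, OpenCV 4.12 (cv2) and the standard library are available. Lean on these libraries where they do the work, as an engineer would, in place of code of your own. Each camera call takes 0.05 s, during which the arm holds its last target. There are 200 camera calls.

TASK

Tidy the model bench: nest all three square mixing tubs into one upright stack on the little plywood stand, each one pushed fully home in the one below. One tub already sits on the stand and stays at the bottom; one is standing on the mat and one has been knocked over on its side, and these two may go in either order. Leave the paint jar, glue bottle, model plane and sprue frame where they are.

Things in the scene. Friction and masses are not known exactly. Their poses are not given: they have to be found in the camera images.
- stand: Plywood stand, fixed to the cutting mat: a 70 x 70 x 6 mm plate on the mat (mat top 3 mm above the work surface), with a raised square frame 6 mm high (inside 40 x 40 mm, outside 52 x 52 mm) in which the bottom tub's foot sits on the plate. It may be on the left or on the right. Origin at the centre of the underside; the tub's foot is 6 mm above it.
- tub_base: Bottom tub, upright in the stand, loose. All three tubs are alike: square, tapered, open-topped, plain white plastic, 60 mm tall, foot 36 x 36 mm outside, sides widening by 0.2 mm per mm of height on each side, wall 2.2 mm, floor 3 mm, 25 to 55 g. Origin: centre of the foot's underside; z from foot to mouth, x and y square to the sides.
- tub_base_collar (a point): Centre of its collar, 54 mm above the foot. The collar is an upright square band round every tub's mouth, 62 x 62 mm outside, from 48 to 60 mm above the foot; grip it across two facing sides. When nested, the upper collar's lower edge is 4 mm above the lower tub's rim, so fingers must come from straight above and hardly reach below the collar.
- tub_base_stop (a point): The stop in the bottom tub, 16 mm above its foot: the tops of four small corner posts on its floor (every tub has them), on which the next tub's foot rests when fully home, 16 mm above the foot below. Play is then about 1 mm each side: sides must be parallel (any quarter turn); it may catch on the way and need easing and a push of a few newtons.
- tub_standing: A like tub standing upright on the mat, on the other side of the bench from the stand, turned at any angle, loose. Origin and axes as for the bottom tub.
- tub_lying: A like tub lying on its side on the mat between the other two, loose, on a foot edge and its collar: mouth away from the robot (within 30 degrees), axis (z) rising 15 degrees to the mouth, own y level. Turned 75 degrees about its y it stands. Origin and axes as for the bottom tub.
- tub_lying_collar (a point): Centre of its collar, 54 mm from the foot on the axis, 31 mm above the mat while lying. Two collar sides are upright, square to the tub's y: a tool tilted 35 to 40 degrees, pointing back towards the foot, can grip them, turn the tub up about y (ending tilted the other way), and stand it on the mat to be regripped from straight above.
- paint_jar: Bystander: small glass paint jar with a black cap, 34 mm across, 42 mm tall, loose, at the far side of the mat. Origin under its centre.
- glue_bottle: Bystander: amber glue bottle with a white cap, 38 mm across, 70 mm tall, loose, at the far side. Origin under its centre.
- model_plane: Bystander: half-built grey delta-wing model aircraft, about 190 mm long, 150 mm span, 35 mm tall at the fin, loose, at the far side. Origin under its middle, nose along its x.
- sprue: Bystander: flat grey plastic sprue frame, 100 x 180 mm, 6 mm thick, loose, at the left edge of the mat. Origin under its middle.
Mind the look-alikes: they are no part of the job. Several things have the shape of the stand; the one meant has the colours described above.

How it is judged (in metres and radians):
At the end, for the whole second after the job is handed in: Bottom tub seated in the stand (centre within 6 mm, foot under 3 mm above the plate); the other two nested in it in either order, each 13.5 to 18.5 mm above the one below and within 3 mm of its centre; all upright within 0.06 rad and at rest (((z of tub_standing in the frame of tub_base between 0.0135 and 0.0185 m and horizontal distance between tub_standing and tub_base below 0.003 m and z of tub_lying in the frame of tub_standing between 0.0135 and 0.0185 m and horizontal distance between tub_lying and tub_standing below 0.003 m) or (z of tub_lying in the frame of tub_base between 0.0135 and 0.0185 m and horizontal distance between tub_lying and tub_base below 0.003 m and z of tub_standing in the frame of tub_lying between 0.0135 and 0.0185 m and horizontal distance between tub_standing and tub_lying below 0.003 m)) and horizontal distance between tub_base and stand below 0.006 m and z of tub_base in the frame of stand below 0.009 m and angle between each of tub_base, tub_standing, tub_lying's own z axis and vertical below 0.06 rad and linear speed of each of tub_base, tub_standing, tub_lying below 0.02 m/s); the robot touches nothing.
It fails at once if a bystander is moved more than 25 mm or knocked over (distance of any of paint_jar, glue_bottle, model_plane, sprue from where it was at the start of the episode above 0.025 m or angle between any of paint_jar, glue_bottle, model_plane, sprue's own z axis and vertical above 0.5 rad).
It also fails if it takes over 69 s, if anything falls off the work surface, if the arm or the gripper's body presses on something with over 40 N, if the wrist force passes 120 N, or if a joint passes its speed limit or range.

## Working session

There is one attempt and no reset: what is moved stays moved. The work goes in short steps, Python scripts to look and compute and a shell command to move; the robot and the scene stay as the last step left them, time stands still between calls to the robot, and variables do not carry over. Pictures are saved under pics/ and viewed, at most 10 in all, crops included, and the job is handed in when it is done.

```bash
mkdir -p pics; ls; cat > h.py <<'E'
import numpy as np, cv2
from scipy.spatial.transform import Rotation as R
from plant import telemetry, snapshot, workorder, nets
def cam(p):
    """returns K, Rwc, t (world->cam)"""
    K=np.array([[p['fx'],0,p['cx']],[0,p['fy'],p['cy']],[0,0,1.]])
    if 'rvec' in p: return K,cv2.Rodrigues(np.array(p['rvec'],float))[0],np.array(p['tvec'],float)
    T=p['T']; return K,T[:3,:3].T,-T[:3,:3].T@T[:3,3]
def shot(n):
    o=telemetry.get_obs(); p=snapshot(n)
    if n=='wrist':
        T=np.eye(4); T[:3,:3]=R.from_euler('xyz',o['orientation'],degrees=True).as_matrix(); T[:3,3]=o['tool_pos']
        p['T']=T@np.array(p['mount'])
    return p
def proj(p,X):
    K,Rm,t=cam(p); c=np.atleast_2d(X)@Rm.T+t; u=c@K.T; return u[:,:2]/u[:,2:]
def ray(p,uv):
    K,Rm,t=cam(p); d=Rm.T@np.linalg.inv(K)@np.array([uv[0],uv[1],1.]); return -Rm.T@t,d/np.linalg.norm(d)
def plane(p,uv,z):
    o,d=ray(p,uv); return o+d*(z-o[2])/d[2]
def tri(rs):
    A=sum(np.eye(3)-np.outer(d,d) for o,d in rs); b=sum((np.eye(3)-np.outer(d,d))@o for o,d in rs)
    X=np.linalg.solve(A,b); return X,max(np.linalg.norm((np.eye(3)-np.outer(d,d))@(X-o)) for o,d in rs)
def save(p,n,crop=None,s=1):
    f=p['frame'][...,::-1]
    if crop: f=f[crop[1]:crop[3],crop[0]:crop[2]]
    cv2.imwrite('pics/'+n,cv2.resize(f,None,fx=s,fy=s,interpolation=cv2.INTER_CUBIC))
E
python3 - <<'E'
from h import *
o=telemetry.get_obs(); print({k:np.round(v,3).tolist() for k,v in o.items()})
a=shot('scene'); b=shot('side'); w=shot('wrist')
im=np.vstack([np.hstack([a['frame'],b['frame']]),np.hstack([w['frame'],w['frame']*0])])
cv2.imwrite('pics/all.png',cv2.resize(im[...,::-1],(800,500),interpolation=cv2.INTER_AREA)); save(a,'a.png',s=1.25)
for n,p in(('scene',a),('side',b),('wrist',w)):
  print(n,'cam at',np.round(ray(p,(320,200)),3).tolist())
for q in ('stand','tub_base','tub_base_collar','tub_standing','tub_lying','tub_lying_collar'):
  for n,p in(('scene',a),('side',b),('wrist',w)):
    print(q,n,[(np.round(r['uv']).tolist(),round(r['confidence'],2)) for r in nets.landmark_of(p,q)])
E
```

```text
pics
{'clock': 0.0, 'joint_pos': [16.506, 20.592, 0.633, -0.021, -70.134, -16.508], 'qvel': [0.002, -0.021, 0.097, 0.062, 0.052, -0.024], 'tau': [-0.001, -58.273, 29.306, 6.997, 0.007, -0.0], 'tool_pos': [0.675, -0.0, 0.404], 'orientation': [179.905, -0.008, -90.009], 'force': [0.193, -0.473, -0.289], 'moment': [-0.031, -0.011, 0.013], 'gripper_force': 0.0, 'opening': 0.087}
scene cam at [[1.061, -0.632, 0.895], [-0.455, 0.574, -0.681]]
side cam at [[0.362, 0.721, 0.677], [0.158, -0.728, -0.667]]
wrist cam at [[0.675, -0.075, 0.384], [0.02, 0.268, -0.963]]
stand scene [([361.0, 180.0], 0.65), ([305.0, 134.0], 0.58)]
stand side [([323.0, 387.0], 0.66), ([450.0, 354.0], 0.65), ([293.0, 288.0], 0.63)]
stand wrist []
tub_base scene [([364.0, 179.0], 0.62), ([327.0, 315.0], 0.22)]
tub_base side [([338.0, 149.0], 0.71), ([294.0, 288.0], 0.56)]
tub_base wrist []
tub_base_collar scene [([366.0, 166.0], 0.48)]
tub_base_collar side [([293.0, 269.0], 0.71)]
tub_base_collar wrist []
tub_standing scene [([243.0, 294.0], 0.89), ([364.0, 179.0], 0.39)]
tub_standing side [([335.0, 145.0], 0.77)]
tub_standing wrist []
tub_lying scene [([326.0, 229.0], 0.66)]
tub_lying side [([297.0, 204.0], 0.91), ([292.0, 270.0], 0.6)]
tub_lying wrist [([426.0, 195.0], 0.97)]
tub_lying_collar scene [([336.0, 240.0], 0.63)]
tub_lying_collar side [([284.0, 190.0], 0.93), ([298.0, 204.0], 0.57)]
tub_lying_collar wrist [([382.0, 179.0], 0.9)]
```

View pics/all.png

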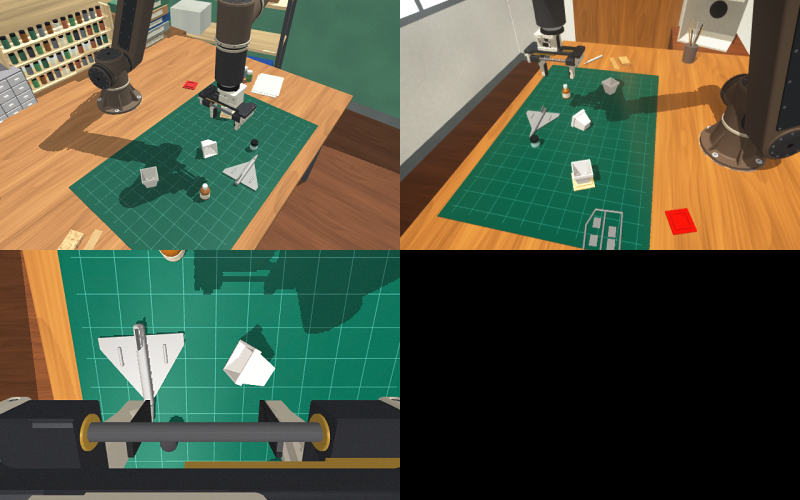

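View pics/a.png

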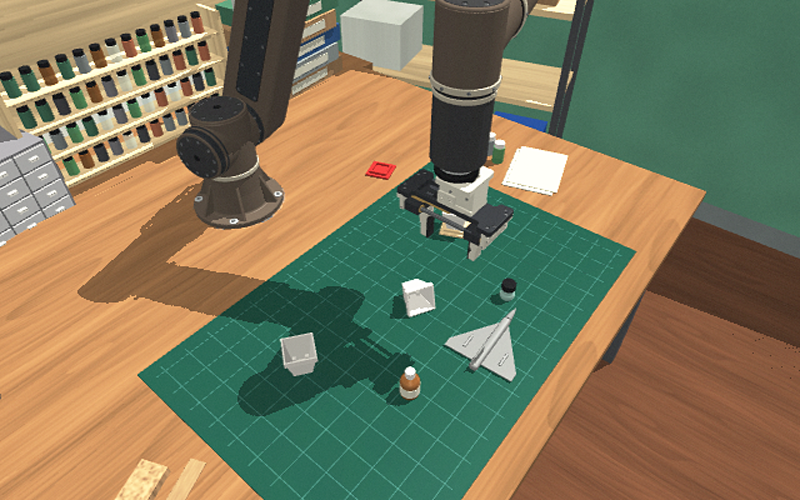

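The stand candidates are the red frame at scene (305,134) / side (450,354) and the plywood one at side (293,288) that holds a tub, which is hidden behind the gripper in scene at (361,180). I choose the plywood one. The standing tub is at scene (243,294), side (335,145). The lying tub is at scene (326,229), side (297,204).

```bash
python3 - <<'E'
from h import *
a=shot('scene'); b=shot('side')
save(b,'crop.png',(240,160,480,400),2.5)
def best(p,q,near):
    r=nets.landmark_of(p,q); r=[x for x in r if np.hypot(*(np.array(x['uv'])-near))<25]; return r[0]['uv'] if r else None
for q,na,nb in (('stand',(361,180),(293,288)),('tub_base',(364,179),(293,288)),('tub_base_collar',(366,166),(293,269)),('tub_standing',(243,294),(336,146)),('tub_lying',(326,229),(297,204)),('tub_lying_collar',(336,240),(284,190)),
 ('paint_jar',(407,232),(214,225)),('glue_bottle',(327,315),(264,145)),('model_plane',(385,275),(225,195))):
    ua,ub=best(a,q,na),best(b,q,nb)
    if ua is not None and ub is not None:
        X,e=tri([ray(a,ua),ray(b,ub)]); print(q,X.round(4),'err',round(e,4))
    else: print(q,ua,ub)
print('red',plane(a,(305,134),0).round(3))
E
```

```text
stand [0.5175 0.2683 0.0073] err 0.0031
tub_base [0.5193 0.2725 0.001 ] err 0.0011
tub_base_collar [364.4, 165.3] None
tub_standing [ 0.5271 -0.264   0.0084] err 0.0109
tub_lying [0.5755 0.0282 0.013 ] err 0.0029
tub_lying_collar [ 0.6159 -0.0014  0.0229] err 0.0018
paint_jar [0.7406 0.1525 0.0046] err 0.0029
glue_bottle [ 0.7255 -0.1792  0.008 ] err 0.0054
model_plane [0.7808 0.0104 0.0096] err 0.0043
red [0.199 0.364 0.   ]
```

View pics/crop.png

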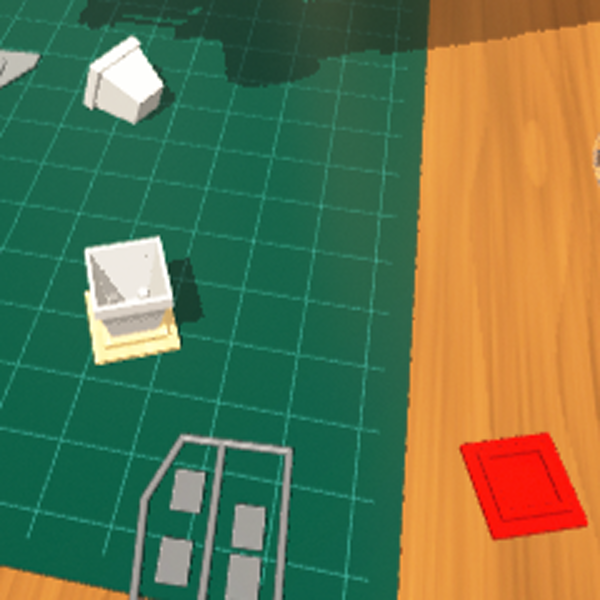

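The crop confirms it: the pale plywood plate under the upright tub at side (293,288) is the stand, and the red frame is a decoy. Next I fit the tub model to the masks to get exact poses.

```bash
cat >> h.py <<'E'
from scipy.optimize import minimize
def tubpts():
    P=[]
    for z,h in((0,18),(48,27.6),(48,31),(60,31)):
        P+=[[sx*h,sy*h,z] for sx in(-1,1) for sy in(-1,1)]
    return np.array(P)/1000
TP=tubpts()
def pose(x,y,z,yaw,lying):
    r=R.from_euler('z',yaw,degrees=True)
    if lying: r=r*R.from_euler('y',75,degrees=True)
    return TP@r.as_matrix().T+[x,y,z]
def sil(p,X):
    S=8; im=np.zeros((400,640),np.uint8)
    cv2.fillConvexPoly(im,cv2.convexHull((proj(p,X)*S).astype(np.int32)),1,shift=3); return im>0
def mask(p,q,near,tol=40):
    r=[m for m in nets.masks_of(p,q) if np.hypot(*(np.array(m['uv'])-near))<tol]
    return r[0]['region'] if r else None
def fit(pm,x0,lying,fixz=True):
    """pm: list of (picture,mask); x0=[x,y,z,yaw]"""
    def cost(v):
        z=x0[2] if fixz else v[3]
        return sum(1-(s&m).sum()/(s|m).sum() for p,m in pm for s in [sil(p,pose(v[0],v[1],z,v[2]*1000,lying))])/len(pm)
    best=None
    for dy in ((-12,0,12) if lying else (-30,-10,10,30)):
        s=np.array([x0[0],x0[1],(x0[3]+dy)/1000]+([] if fixz else [x0[2]]))
        sx=np.vstack([s]+[s+d for d in np.diag([.006,.006,.008]+([] if fixz else [.006]))])
        r=minimize(cost,s,method='Nelder-Mead',options=dict(initial_simplex=sx,xatol=1e-5,fatol=1e-5,maxiter=300))
        if best is None or r.fun<best.fun: best=r
    v=best.x; return dict(x=v[0],y=v[1],yaw=v[2]*1000,z=x0[2] if fixz else v[3],cost=best.fun)
E
python3 - <<'E'
from h import *
a=shot('scene'); b=shot('side'); w=shot('wrist')
for q,x0,ly,vs in (('tub_lying',[.575,.028,.0204,-36],1,(a,b,w)),('tub_standing',[.527,-.264,.003,0],0,(a,b)),('tub_base',[.519,.272,.009,0],0,(b,))):
    X=pose(x0[0],x0[1],x0[2],x0[3],ly)
    pm=[(p,mask(p,q,proj(p,X.mean(0))[0])) for p in vs]
    pm=[t for t in pm if t[1] is not None]
    for fz in (True,False):
        r=fit(pm,x0,ly,fz); print(q,len(pm),{k:round(v,4) for k,v in r.items()})
E
```

```text
tub_lying 3 {'x': np.float64(0.569), 'y': np.float64(0.0231), 'yaw': np.float64(-27.7505), 'z': 0.0204, 'cost': np.float64(0.0694)}
tub_lying 3 {'x': np.float64(0.5692), 'y': np.float64(0.0232), 'yaw': np.float64(-28.7286), 'z': np.float64(0.0214), 'cost': np.float64(0.0677)}
tub_standing 2 {'x': np.float64(0.5244), 'y': np.float64(-0.2642), 'yaw': np.float64(53.5319), 'z': 0.003, 'cost': np.float64(0.1065)}
tub_standing 2 {'x': np.float64(0.5275), 'y': np.float64(-0.265), 'yaw': np.float64(-31.6153), 'z': np.float64(0.0053), 'cost': np.float64(0.115)}
tub_base 1 {'x': np.float64(0.5196), 'y': np.float64(0.2706), 'yaw': np.float64(-66.1523), 'z': 0.009, 'cost': np.float64(0.0564)}
tub_base 1 {'x': np.float64(0.5224), 'y': np.float64(0.2635), 'yaw': np.float64(24.1343), 'z': np.float64(0.0016), 'cost': np.float64(0.0324)}
```

```bash
python3 -m creep '[[[0.009,0.0353,0.129,0,0],[0.009,0.0353,0.129,0,0],[0.009,0.0353,0.129,0,0],[0.009,0.0353,0.129,0,0],[0.009,0.0353,0.129,0,0],[0.009,0.0353,0.129,0,0],[0,0,0,-0.076,0],[0,0,0,-0.076,0]]]'; python3 -m creep '[[[0,0,0,-0.077,0],[0,0,0,-0.077,0],[0,0,0,-0.077,0],[0,0,0,-0.077,0],[0,0,0,-0.077,0],[0,0,0,-0.077,0],[0,0,0,-0.075,0],[0,0,0,0,0]]]'; python3 - <<'E'
from h import *
o=telemetry.get_obs(); print(o['clock'],np.round(o['joint_pos'],1),np.round(o['force'],2))
b=shot('side'); w=shot('wrist'); q='tub_lying'; x0=[.569,.0232,.0204,-28]
X=pose(*x0,1); pm=[(p,mask(p,q,proj(p,X.mean(0))[0])) for p in (b,w)]; pm=[t for t in pm if t[1] is not None]
print(len(pm),fit(pm,x0,1))
im=np.hstack([b['frame'][120:320,200:520],w['frame'][::2,::2]])
cv2.imwrite('pics/c.png',im[...,::-1])
E
```

```text
clock: 3.17
tool_pos: [0.6317, -0.0111, 0.248]
orientation: [179.8, -0.0, -76.0]
force: [1.3, 0.4, 0.8]
opening: 0.0394
gripper_force: 0.0
clock: 3.83
tool_pos: [0.6327, -0.0108, 0.2499]
orientation: [-180.0, -0.0, -27.7]
force: [-0.7, 0.5, 0.6]
opening: 0.0006
gripper_force: 0.0
3.8333 [ 16.7  24.3 -15.6   0.  -50.1  45.7] [-0.65  0.45  0.6 ]
1 {'x': np.float64(0.5709623135562496), 'y': np.float64(0.022743471128749318), 'yaw': np.float64(-32.90405707874599), 'z': 0.0204, 'cost': np.float64(0.1204663212435233)}
```

View pics/c.png

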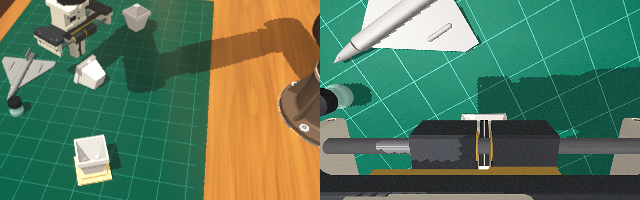

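```bash
python3 -m creep '[[[0,0,0.07,0,0],[0,0,0.065,0,0],[-0.02,0,0,0,0],[-0.02,0,0,0,0],[-0.015,0,0,0,0],[-0.015,0,-0.008,0,0],[-0.015,0,-0.01,0,0],[-0.015,0,-0.01,0,0]]]'; python3 - <<'E'
from h import *
b=shot('side');w=shot('wrist')
im=np.hstack([cv2.resize(b['frame'][140:240,240:380],(560,400)),w['frame'][160:360:2,::2].repeat(1,0)[:0].reshape(0,320,3) if 0 else cv2.resize(w['frame'][200:350,240:400],(240,400))])
cv2.imwrite('pics/d.png',im[...,::-1])
E
```

```text
clock: 4.7
tool_pos: [0.6148, -0.0012, 0.2294]
orientation: [-180.0, -0.0, -28.0]
force: [-0.4, 0.3, -0.6]
opening: 0.0007
gripper_force: 0.1
```

View pics/d.png

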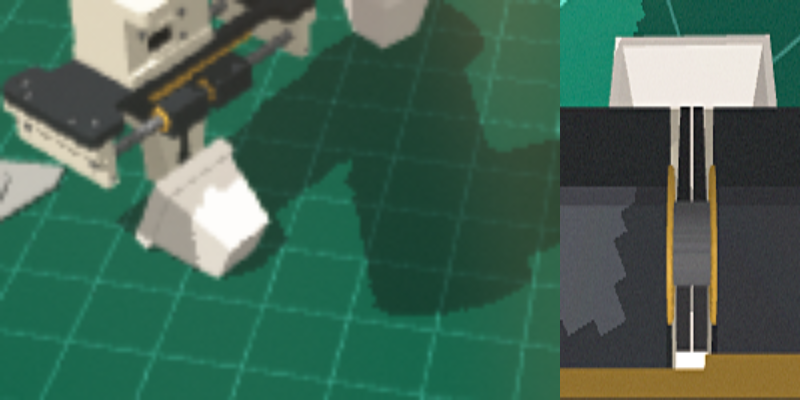

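```bash
python3 -m creep '[[[-0.021,0,-0.012,0,0],[-0.021,0,-0.012,0,0],[-0.022,0,-0.009,0,0],[-0.022,0,-0.009,0,0],[-0.023,0,-0.005,0,0],[-0.023,0,-0.005,0,0],[-0.023,0,-0.002,0,0],[-0.023,0,-0.002,0,0]]]'; python3 - <<'E'
from h import *
b=shot('side');a=shot('scene')
im=np.hstack([cv2.resize(b['frame'][140:240,240:380],(490,350)),cv2.resize(a['frame'][180:280,280:365],(298,350))])
cv2.imwrite('pics/e.png',im[...,::-1])
E
```

```text
clock: 5.47
tool_pos: [0.583, 0.0155, 0.2397]
orientation: [-180.0, 0.0, -28.0]
force: [1.4, 0.5, -0.3]
opening: 0.0002
gripper_force: 0.0
```

View pics/e.png

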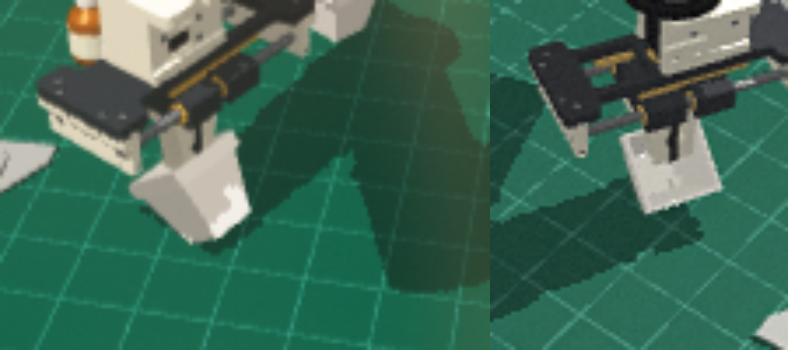

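```bash
python3 -m creep '[[[-0.023,0,0.001,0,0],[-0.023,0,0.001,0,0],[-0.023,0,0.003,0,0],[-0.02,0,0.004,0,0],[-0.015,0,0.004,0,0],[0,0,0,0,0],[0,0,0,0,0],[0,0,0,0,0]]]'; python3 -m creep '[[[-0.015,0,0.004,0,0],[-0.015,0,0.004,0,0],[0,0,0,0,0],[0,0,0,0,0],[0,0,0,0,0]]]'; python3 - <<'E'
from h import *
b=shot('side');a=shot('scene')
im=np.hstack([cv2.resize(b['frame'][140:240,240:380],(490,350)),cv2.resize(a['frame'][180:280,280:365],(298,350))])
cv2.imwrite('pics/f.png',im[...,::-1])
E
```

```text
clock: 6.23
tool_pos: [0.5653, 0.0251, 0.2371]
orientation: [-180.0, -0.0, -28.0]
force: [0.2, 0.1, -1.5]
opening: 0.0
gripper_force: 0.0
clock: 6.65
tool_pos: [0.5599, 0.0279, 0.2355]
orientation: [-180.0, -0.0, -28.0]
force: [0.8, -0.3, 0.3]
opening: 0.0001
gripper_force: 0.0
```

View pics/f.png

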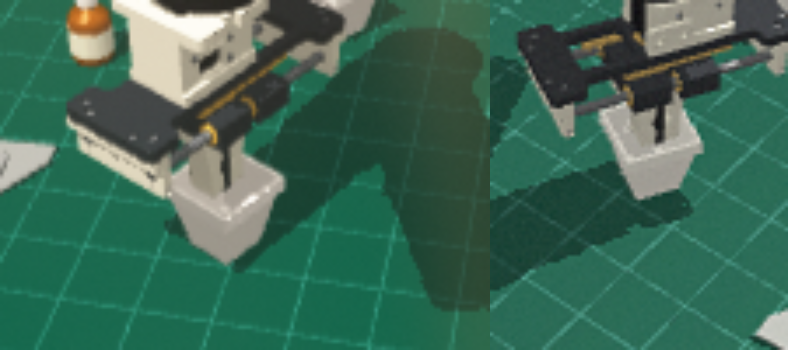

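```bash
python3 -m creep '[[[0,0,-0.1,0,0],[0,0,-0.15,0,0],[0,0,-0.2,0,0],[0,0,-0.2,0,0.5],[0,0,-0.15,0,1],[0,0,0,0,1],[0,0,0,0,1],[0,0,0,0,1]]]'; python3 - <<'E'
from h import *
a=shot('scene'); b=shot('side'); w=shot('wrist'); q='tub_lying'; x0=[.555,.03,.003,-28]
X=pose(*x0,0)
for q in ('tub_lying','tub_standing'):
  M=[(p,mask(p,q,proj(p,X.mean(0))[0],60)) for p in (a,b,w)]
  print(q,[m is not None and int(m.sum()) for p,m in M])
  for pm in (M,M[2:]):
    pm=[t for t in pm if t[1] is not None]
    if pm: print(len(pm),fit(pm,x0,0),fit(pm,x0,0,False))
E
```

```text
clock: 7.42
tool_pos: [0.5595, 0.0277, 0.3952]
orientation: [-180.0, 0.0, -28.0]
force: [-0.3, 1.0, -1.2]
opening: 0.0286
gripper_force: 0.0
tub_lying [574, 765, 4324]
3 {'x': np.float64(0.5559277431655001), 'y': np.float64(0.028423598170443917), 'yaw': np.float64(-30.27056823527194), 'z': 0.003, 'cost': np.float64(0.07213515957314187)} {'x': np.float64(0.554746985010114), 'y': np.float64(0.02798419344661207), 'yaw': np.float64(-30.519741646552454), 'z': np.float64(0.0026187606213463567), 'cost': np.float64(0.07105379630120141)}
1 {'x': np.float64(0.5553119171093241), 'y': np.float64(0.027906113049857836), 'yaw': np.float64(-29.42033735282675), 'z': 0.003, 'cost': np.float64(0.01661734577737306)} {'x': np.float64(0.5540239066219664), 'y': np.float64(0.028644468426208804), 'yaw': np.float64(-28.680990181043267), 'z': np.float64(-0.0019567409166286057), 'cost': np.float64(0.0117647058823529)}
tub_standing [602, 751, False]
2 {'x': np.float64(0.5558608359320515), 'y': np.float64(0.029150890832453903), 'yaw': np.float64(-31.485432733020644), 'z': 0.003, 'cost': np.float64(0.08930146032927166)} {'x': np.float64(0.5555677938453084), 'y': np.float64(0.02885782197092264), 'yaw': np.float64(-32.62576781748045), 'z': np.float64(0.004892519598105133), 'cost': np.float64(0.07933476053951416)}
```

```bash
python3 -m creep '[[[-0.1065,-0.14,0,0,1],[-0.1065,-0.14,0,0,1],[-0.1065,-0.14,0,0,1],[-0.1065,-0.14,0,0,1],[-0.1065,-0.14,0,0,1],[-0.1065,-0.14,0,0,1],[-0.1065,-0.14,0,0,1],[0,0,0,0,1]]]'; python3 -m creep '[[[0,0,0,0,1],[0,0,0,0,1],[0,0,0,0,1]]]'; python3 - <<'E'
from h import *
a=shot('scene'); b=shot('side'); w=shot('wrist'); x0=[.52,.27,.009,24]
print(np.round(telemetry.get_obs()['joint_pos']))
X=pose(*x0,0); q='tub_base'
M=[(p,mask(p,q,proj(p,X.mean(0))[0],60)) for p in (a,b,w)]
print([m is not None and int(m.sum()) for p,m in M])
for pm in (M,M[2:]):
    pm=[t for t in pm if t[1] is not None]
    if pm: print(len(pm),fit(pm,x0,0),fit(pm,x0,0,False))
save(w,'g.png',(160,60,480,340),2)
E
```

```text
clock: 8.53
tool_pos: [0.5195, 0.2758, 0.3951]
orientation: [-180.0, -0.0, -27.8]
force: [0.6, -0.5, 0.4]
opening: 0.0879
gripper_force: 0.0
clock: 8.78
tool_pos: [0.5203, 0.2702, 0.3954]
orientation: [180.0, 0.0, -28.0]
force: [-0.1, -1.0, -0.2]
opening: 0.0873
gripper_force: 0.0
[ 47.  13. -12.   0. -66.  15.]
[407, 1135, 4369]
3 {'x': np.float64(0.5203975906598718), 'y': np.float64(0.27073452326989433), 'yaw': np.float64(23.050432206158703), 'z': 0.009, 'cost': np.float64(0.09693416247579252)} {'x': np.float64(0.5201732884042949), 'y': np.float64(0.27139895763065824), 'yaw': np.float64(24.19313604696923), 'z': np.float64(0.010683355931877768), 'cost': np.float64(0.09694305617147414)}
1 {'x': np.float64(0.5199335630234556), 'y': np.float64(0.2718483978689363), 'yaw': np.float64(23.013447301941593), 'z': 0.009, 'cost': np.float64(0.029804270462633453)} {'x': np.float64(0.5189382031364944), 'y': np.float64(0.2722923762026569), 'yaw': np.float64(23.43729998121879), 'z': np.float64(0.002698423494927842), 'cost': np.float64(0.009322419281491579)}
```

View pics/g.png

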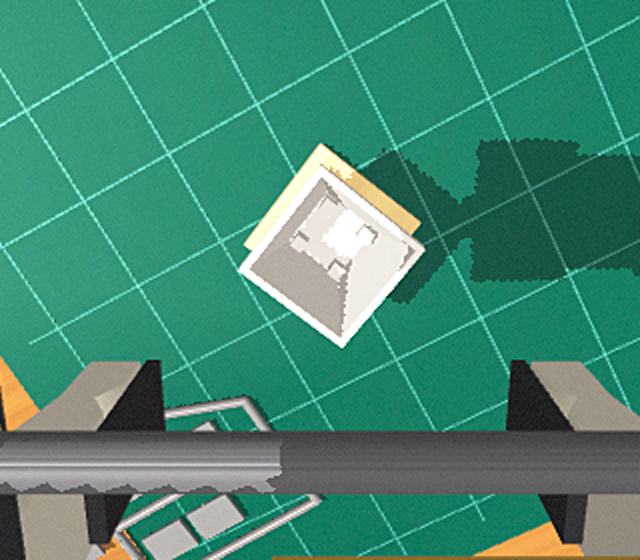

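The crop shows the base tub's rim corners at crop (322,168), (424,247), (342,347) and (240,270), sitting on the plywood plate. The posts inside are clear.

```bash
python3 - <<'E'
from h import *
w=shot('wrist')
C=np.array([plane(w,(160+u/2,60+v/2),.069) for u,v in((322,168),(424,247),(342,347),(240,270))])
print(C.mean(0).round(4),[round(float(np.degrees(np.arctan2(*(C[(i+1)%4]-C[i])[1::-1])))%90,1) for i in range(4)],[round(float(np.linalg.norm(C[(i+1)%4]-C[i])),4) for i in range(4)])
E
python3 -m creep '[[[0.1033,0.1409,0,0,1],[0.1033,0.1409,0,0,1],[0.1033,0.1409,0,0,1],[0.1033,0.1409,0,0,1],[0.1033,0.1409,0,0,1],[0.1033,0.1409,0,0,1],[0.1033,0.1409,0,0.017,1],[0,0,0.1,0,1]]]'; python3 -m creep '[[[0,0,0.1,0,1],[0,0,0.1,0,1],[0,0,0,0,1],[0,0,0,0,1],[0,0,0,0,1]]]'
```

```text
[0.5201 0.2715 0.069 ] [24.4, 24.6, 23.2, 22.8] [0.0594, 0.0623, 0.0614, 0.0611]
clock: 9.8
tool_pos: [0.5566, 0.0244, 0.379]
orientation: [-179.8, -0.3, -29.8]
force: [0.6, 1.6, 0.6]
opening: 0.0877
gripper_force: 0.0
clock: 10.22
tool_pos: [0.5558, 0.029, 0.3366]
orientation: [-180.0, -0.1, -29.5]
force: [-0.1, 0.7, 0.1]
opening: 0.0874
gripper_force: 0.0
```

```bash
python3 -m creep '[[[0,0,0.13,0,1],[0,0,0.13,0,1],[0,0,0.13,0,1],[0,0,0.1,0,1],[0,0,0.055,0,1],[0,0,0,0,1],[0,0,0,0,0],[0,0,0,0,0]]]';python3 -m creep '[[[0,0,0,0,0],[0,0,0,0,0],[0,0,0,0,0],[0,0,0,0,0],[0,0,0,0,0],[0,0,0,0,0]]]'
```

```text
clock: 10.88
tool_pos: [0.5562, 0.0293, 0.2282]
orientation: [-179.9, -0.1, -29.5]
force: [-0.7, -0.4, 0.1]
opening: 0.0795
gripper_force: 0.0
clock: 11.38
tool_pos: [0.5557, 0.029, 0.2275]
orientation: [-179.9, -0.1, -29.5]
force: [-0.5, 0.4, 7.2]
opening: 0.0616
gripper_force: 30.0
```

```bash
python3 -m creep '[[[0,0,-0.08,0,0],[0,0,-0.18,0,0],[0,0,-0.2,0,0],[0,0,-0.19,0,0],[-0.1074,-0.1383,0,0,0],[-0.1074,-0.1383,0,0,0],[-0.1074,-0.1383,0,0,0],[-0.1074,-0.1383,0,0,0]]]';python3 -m creep '[[[-0.1074,-0.1383,0,0,0],[-0.1074,-0.1383,0,0,0],[-0.1074,-0.1383,0,0,0],[0,0,0,0.068,0],[0,0,0,0.068,0],[0,0,0,0.068,0],[0,0,0,0.068,0],[0,0,0,0.068,0]]]';python3 -m creep '[[[0,0,0,0.069,0],[0,0,0,0,0],[0,0,0,0,0]]]'
python3 - <<'E'
from h import *
a=shot('scene'); b=shot('side'); o=telemetry.get_obs(); print(np.round(o['tool_pos'],4),np.round(o['orientation'],1))
z=o['tool_pos'][2]-.2245; x0=[*o['tool_pos'][:2],z,23.7]; X=pose(*x0,0)
for q in('tub_lying','tub_base'):
  M=[(p,mask(p,q,proj(p,X.mean(0))[0],25)) for p in (a,b)]
  print(q,[m is not None and int(m.sum()) for p,m in M])
  pm=[t for t in M if t[1] is not None]
  if pm: print(fit(pm,x0,0,False))
E
```

```text
clock: 12.05
tool_pos: [0.5344, 0.1685, 0.357]
orientation: [-179.9, -0.0, -29.6]
force: [0.7, -0.7, -0.8]
opening: 0.0617
gripper_force: 30.0
clock: 12.72
tool_pos: [0.5196, 0.2715, 0.3563]
orientation: [180.0, 0.0, -60.4]
force: [-0.5, 0.4, 0.0]
opening: 0.0615
gripper_force: 30.0
clock: 12.97
tool_pos: [0.5198, 0.2714, 0.3564]
orientation: [180.0, 0.0, -66.1]
force: [-0.3, 0.1, -0.3]
opening: 0.0616
gripper_force: 30.0
[0.5198 0.2714 0.3564] [180.    0.  -66.1]
tub_lying [482, False]
{'x': np.float64(0.5139442881255056), 'y': np.float64(0.2787532419830506), 'yaw': np.float64(33.984570733332774), 'z': np.float64(0.1266612708857152), 'cost': np.float64(0.12043795620437958)}
tub_base [144, False]
{'x': np.float64(0.534575691352336), 'y': np.float64(0.2559089774106004), 'yaw': np.float64(76.28496148699746), 'z': np.float64(0.11152721509845784), 'cost': np.float64(0.815267175572519)}
```

```bash
python3 -m creep '[[[0,0,0.1,0,0],[0,0,0.13,0,0],[0,0,0.08,0,0],[0,0,0.04,0,0],[0,0,0.03,0,0],[0,0,0.02,0,0],[0,0,0.02,0,0],[0,0,0.015,0,0]]]'
```

```text
clock: 13.93
tool_pos: [0.5201, 0.2717, 0.2699]
orientation: [-179.9, 0.0, -66.3]
force: [0.1, 0.5, 0.0]
opening: 0.0615
gripper_force: 30.0
```

```bash
python3 -m creep '[[[0,0,0.015,0,0],[0,0,0.015,0,0],[0,0,0.015,0,0],[0,0,0.015,0,0],[0,0,0.015,0,0],[0,0,0.01,0,0]]]';python3 -m creep '[[[0,0,0.008,0,0],[0,0,0.006,0,0],[0,0,0,0,0]]]'
```

```text
clock: 14.43
tool_pos: [0.5198, 0.2714, 0.2521]
orientation: [180.0, -0.0, -66.3]
force: [0.2, -0.2, -0.0]
opening: 0.062
gripper_force: 30.0
clock: 14.68
tool_pos: [0.52, 0.2715, 0.2496]
orientation: [-180.0, -0.0, -66.3]
force: [-0.0, -0.3, -0.9]
opening: 0.0616
gripper_force: 30.0
```

```bash
python3 -m creep '[[[0,0,0.005,0,0],[0,0,0,0,0],[0,0,0.003,0,0],[0,0,0,0,0]]]'
```

```text
clock: 15.02
tool_pos: [0.52, 0.2715, 0.2494]
orientation: [-179.9, -0.0, -66.3]
force: [-3.4, -1.3, 9.8]
opening: 0.0613
gripper_force: 30.0
```

```bash
python3 -m creep '[[[0,0,-0.003,0,1],[0,0,0,0,1],[0,0,0,0,1],[0,0,0,0,1],[0,0,-0.1,0,1],[0,0,-0.2,0,1],[0,0,-0.2,0,1],[0,0,-0.2,0,1]]]'; python3 -m creep '[[[0.1762,0.075,-0.03,0,1],[0.1762,0.075,0,0,1],[0.1762,0.075,0,0,1],[0.1762,0.075,0,0,1],[0.1762,0.075,0,0,1],[0.1762,0.075,0,0,1],[0.1762,0.075,0,0,1]]]';python3 -m creep '[[[0.1762,0.075,0,0,1],[0.1762,0.075,0,0,1],[0.1762,0.075,0,0,1],[0.1762,0.075,0,0,1],[0.1762,0.075,0,0,1],[0.1762,0.075,0,0,1],[0.1762,0.075,0,0,1],[0,0,0,0,1]]]';python3 -m creep '[[[0,0,0,0,1],[0,0,0,0,1],[0,0,0,0,1]]]'
python3 - <<'E'
from h import *
a=shot('scene'); b=shot('side'); w=shot('wrist'); x0=[.526,-.2645,.003,55]
X=pose(*x0,0)
for q in ('tub_standing',):
  M=[(p,mask(p,q,proj(p,X.mean(0))[0],60)) for p in (a,b,w)]
  print(q,[m is not None and int(m.sum()) for p,m in M])
  for pm in (M,M[2:]):
    pm=[t for t in pm if t[1] is not None]
    if pm: print(len(pm),fit(pm,x0,0),fit(pm,x0,0,False))
# nested check from side & scene: rim top height of stack
x1=[.52,.2715,.025,23.7]; X=pose(*x1,0)
for q in('tub_lying','tub_base'):
  for p in (a,b): print(q,[(np.round(r['uv']).tolist(),round(r['confidence'],2)) for r in nets.find_in(p,q)], proj(p,X.mean(0))[0].round())
f=cv2.resize(b['frame'][220:320,240:350],(440,400)); 
for Y in proj(b,X[-4:]): cv2.circle(f,(int((Y[0]-240)*4),int((Y[1]-220)*4)),3,(255,0,0),-1)
g=cv2.resize(a['frame'][120:210,330:410],(356,400))
for Y in proj(a,X[-4:]): cv2.circle(g,(int((Y[0]-330)*4.44),int((Y[1]-120)*4.44)),3,(255,0,0),-1)
cv2.imwrite('pics/hh.png',np.hstack([f,g])[...,::-1])
E
```

```text
clock: 15.68
tool_pos: [0.5197, 0.2712, 0.3898]
orientation: [179.9, -0.0, -66.3]
force: [0.9, 1.7, -0.4]
opening: 0.0876
gripper_force: 0.0
clock: 16.27
tool_pos: [0.5223, 0.0016, 0.3947]
orientation: [-180.0, 0.0, -66.3]
force: [1.5, -0.1, -0.6]
opening: 0.0877
gripper_force: 0.0
clock: 16.93
tool_pos: [0.5252, -0.2699, 0.3938]
orientation: [179.9, -0.0, -66.6]
force: [1.2, 0.4, 0.3]
opening: 0.0876
gripper_force: 0.0
clock: 17.18
tool_pos: [0.5256, -0.264, 0.3945]
orientation: [180.0, 0.0, -66.3]
force: [0.2, 0.2, 0.1]
opening: 0.0879
gripper_force: 0.0
tub_standing [801, 552, 4225]
3 {'x': np.float64(0.5244464069510585), 'y': np.float64(-0.26407357996251757), 'yaw': np.float64(53.73042080946042), 'z': 0.003, 'cost': np.float64(0.05874765671703593)} {'x': np.float64(0.5244908387373173), 'y': np.float64(-0.26437908431374124), 'yaw': np.float64(53.39232850903475), 'z': np.float64(0.002892017432544282), 'cost': np.float64(0.0606835987605879)}
1 {'x': np.float64(0.5244857175780803), 'y': np.float64(-0.26477489705050183), 'yaw': np.float64(53.6028378535135), 'z': 0.003, 'cost': np.float64(0.03456959706959706)} {'x': np.float64(0.5240051869542128), 'y': np.float64(-0.26334994829743863), 'yaw': np.float64(54.19121470573353), 'z': np.float64(-0.004956291297906661), 'cost': np.float64(0.014550574982398534)}
tub_lying [([366.0, 164.0], 0.65)] [365. 167.]
tub_lying [([288.0, 268.0], 0.59)] [291. 271.]
tub_base [([365.0, 177.0], 0.61)] [365. 167.]
tub_base [([292.0, 290.0], 0.89), ([216.0, 226.0], 0.28)] [291. 271.]
```

View pics/hh.png

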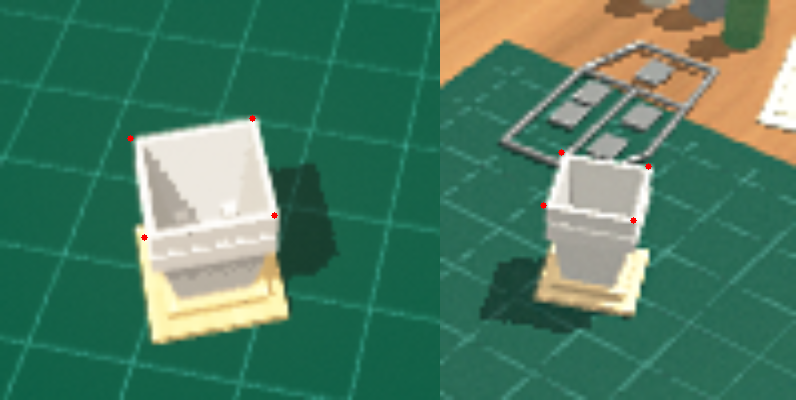

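```bash
python3 -m creep '[[[0,0.006,0,0,1],[0,0,0,-0.0664,1],[0,0,0,-0.0664,1],[0,0,0,-0.0664,1],[0,0,0,-0.0664,1],[0,0,0,-0.0664,1],[0,0,0.15,0,1],[0,0,0.18,0,1]]]'; python3 -m creep '[[[0,0,0.18,0,1],[0,0,0.17,0,1],[0,0,0.1,0,1],[0,0,0.055,0,1],[0,0,0,0,1],[0,0,0,0,1]]]'
```

```text
clock: 18.35
tool_pos: [0.5254, -0.2656, 0.3309]
orientation: [-179.8, -0.4, -36.4]
force: [1.0, -0.1, -0.8]
opening: 0.0874
gripper_force: 0.0
clock: 18.85
tool_pos: [0.5249, -0.2654, 0.2281]
orientation: [180.0, -0.0, -36.4]
force: [-0.5, -0.6, 2.2]
opening: 0.0874
gripper_force: 0.0
```

```bash
python3 -m creep '[[[0,0,0.003,0,0],[0,0,0,0,0],[0,0,0,0,0],[0,0,0,0,0],[0,0,0,0,0],[0,0,0,0,0],[0,0,0,0,0],[0,0,0,0,0]]]' && python3 -m creep '[[[0,0,-0.08,0,0],[0,0,-0.18,0,0],[0,0,-0.2,0,0],[0,0,-0.2,0,0],[0,0,-0.068,0,0],[0,0,0,0,0]]]'
```

```text
clock: 19.52
tool_pos: [0.5248, -0.2653, 0.2279]
orientation: [-180.0, -0.1, -36.4]
force: [-1.0, 0.8, 6.3]
opening: 0.0614
gripper_force: 30.0
clock: 20.02
tool_pos: [0.5254, -0.2656, 0.3777]
orientation: [-179.8, -0.4, -36.4]
force: [1.4, -0.6, -0.0]
opening: 0.0618
gripper_force: 30.0
```

```bash
python3 -m creep '[[[-0.1151,-0.1533,0,0,0],[-0.1151,-0.1533,0,0,0],[-0.1151,-0.1533,0,0,0],[-0.1151,-0.1533,0,0,0],[-0.1151,-0.1533,0,0,0],[-0.1151,-0.1533,0,0,0],[-0.1151,-0.1533,0,0,0]]]';python3 -m creep '[[[-0.1151,-0.1533,0,0,0],[-0.1151,-0.1533,0,0,0],[-0.1151,-0.1533,0,0,0],[-0.1151,-0.1533,0,0,0],[-0.1151,-0.1533,0,0,0],[-0.1151,-0.1533,0,0,0],[-0.1151,-0.1533,0,0,0]]]';python3 -m creep '[[[0,0,0,0.0664,0],[0,0,0,0.0664,0],[0,0,0,0.0664,0],[0,0,0,0.0664,0],[0,0,0,0.0664,0],[0.003,0,0,0,0],[0,0,0,0,0],[0,0,0,0,0]]]'
```

```text
clock: 20.6
tool_pos: [0.5216, 0.0048, 0.372]
orientation: [180.0, 0.0, -36.5]
force: [1.4, -1.1, -1.2]
opening: 0.0615
gripper_force: 30.0
clock: 21.18
tool_pos: [0.5196, 0.2733, 0.3718]
orientation: [179.9, 0.0, -36.4]
force: [1.7, -0.8, -1.1]
opening: 0.0616
gripper_force: 30.0
clock: 21.85
tool_pos: [0.5205, 0.2708, 0.3722]
orientation: [180.0, -0.0, -66.1]
force: [0.2, -0.8, -0.6]
opening: 0.0622
gripper_force: 30.0
```

```bash
python3 -m creep '[[[0,0,0.1,0,0],[0,0,0.13,0,0],[0,0,0.08,0,0],[0,0,0.04,0,0],[0,0,0.03,0,0],[0,0,0.02,0,0],[0,0,0.02,0,0],[0,0,0.015,0,0]]]'; python3 -m creep '[[[0,0,0.015,0,0],[0,0,0.015,0,0],[0,0,0.015,0,0],[0,0,0.015,0,0],[0,0,0.012,0,0],[0,0,0.008,0,0],[0,0,0,0,0]]]'
```

```text
clock: 22.52
tool_pos: [0.5208, 0.2712, 0.2861]
orientation: [-179.9, 0.0, -66.3]
force: [-0.4, 1.0, -1.0]
opening: 0.0617
gripper_force: 30.0
clock: 23.1
tool_pos: [0.5205, 0.2709, 0.2692]
orientation: [180.0, -0.0, -66.3]
force: [0.1, 0.2, -0.9]
opening: 0.0617
gripper_force: 30.0
```

```bash
python3 -m creep '[[[0,0,0.01,0,0],[0,0,0.007,0,0],[0,0,0,0,0],[0,0,0.005,0,0],[0,0,0.003,0,0],[0,0,0,0,0]]]'
```

```text
clock: 23.6
tool_pos: [0.5205, 0.271, 0.2658]
orientation: [-180.0, -0.0, -66.3]
force: [-3.3, -0.7, 9.0]
opening: 0.0616
gripper_force: 30.0
```

```bash
python3 -m creep '[[[0,0,-0.003,0,1],[0,0,0,0,1],[0,0,0,0,1],[0,0,0,0,1],[0,0,-0.1,0,1],[0,0,-0.2,0,1],[0,0,-0.2,0,1],[0,0,-0.2,0,1]]]'; python3 -m creep '[[[0.15,0.06,0,0,1],[0.15,0.06,0,0,1],[0.15,0.06,0,0,1],[0.15,0.06,0,0,1],[0.15,0.06,0,0,1],[0,0,0,0,1]]]'
python3 - <<'E'
from h import *
a=shot('scene'); b=shot('side')
f=cv2.resize(b['frame'][220:320,240:350],(440,400)); g=cv2.resize(a['frame'][120:210,330:410],(356,400))
for k,c in((0,(255,0,0)),(1,(0,0,255)),(2,(255,0,255))):
  X=pose(.52,.2715,.009+.016*k,23.7,0)[-4:]
  for Y in proj(b,X): cv2.circle(f,(int((Y[0]-240)*4),int((Y[1]-220)*4)),2,c,-1)
  for Y in proj(a,X): cv2.circle(g,(int((Y[0]-330)*4.44),int((Y[1]-120)*4.44)),2,c,-1)
cv2.imwrite('pics/ii.png',np.hstack([f,g])[...,::-1])
E
```

```text
clock: 24.27
tool_pos: [0.5204, 0.2707, 0.4065]
orientation: [179.9, -0.0, -66.3]
force: [1.2, 0.7, -0.1]
opening: 0.0878
gripper_force: 0.0
clock: 24.77
tool_pos: [0.5252, 0.1055, 0.4053]
orientation: [180.0, -0.0, -66.5]
force: [0.4, 0.8, -0.5]
opening: 0.0873
gripper_force: 0.0
```

View pics/ii.png

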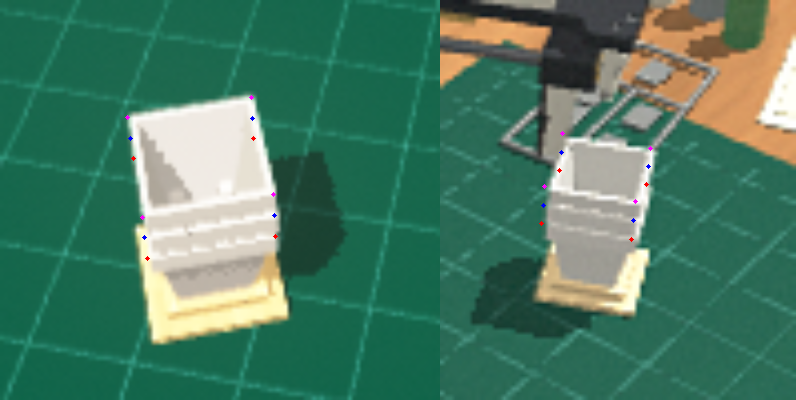

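Three collars are stacked evenly, upright and parallel on the plywood stand. The top rim, around side (290,250), matches the predicted height in both views.

```bash
python3 -m creep '[[[0,0,0,0,1],[0,0,0,0,1],[0,0,0,0,1],[0,0,0,0,1]]]'; python3 -c "
from plant import workorder; print(workorder.close_job())"
```

```text
clock: 25.2
tool_pos: [0.5258, 0.1104, 0.4051]
orientation: [180.0, -0.0, -66.3]
force: [0.6, -0.2, -0.2]
opening: 0.0873
gripper_force: 0.0
the job is handed in; nothing more can be done
None
```

All three tubs are nested upright on the plywood stand, and I handed the job in at 25.2 s; the last camera check and the force at each stop showed both upper tubs fully home, but the hand-in returned no verdict.

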